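# Find the high point of a pump eccentric on bench centres

### The job

The eccentric shaft of the suction pump is set up on the bench centres. Slide the dial gauge up to the eccentric by its black knob until the plunger is pressed in about half of its travel, then turn the shaft by its wheel, held lightly, watching the plunger swing, until the eccentric stands at its highest point against the plunger; leave it there with the gauge still riding on it. Do not push on the gauge itself or drive the plunger to the end of its travel, and leave the other things on the counter alone.

Things in the scene. Friction and masses are not known exactly. Their poses are not given: they have to be found in the camera images.
- bench: green bench centres bolted to the counter, 360 mm long along its y. Origin: middle of the underside. +x points across it from the dial gauge towards the shaft, +y along the shaft towards the head stock, z up. The shaft axis is level, along y, 95 mm above the counter, straight above the origin. Stocks stand beyond 120 mm either way along y, 114 mm high; a lever on the one at -y reaches 134 mm
- wheel: aluminium wheel fast on the shaft: 90 mm across, 14 mm wide, flat sides; origin: its centre, on the axis, 45 mm along the bench's +y; its y lies along the shaft, its z points to the red paint mark at the rim. 45 mm clear on either side (boss 34 mm across, 7 mm out). Pinch it across the rim from above with 5 to 15 N (limit 50 N over both fingers); turns endlessly both ways by 1 to 2 N, stays put
- shaft (a joint): angle of shaft and wheel, rad; 0 with the red paint mark up; grows as the wheel's top goes towards the bench's +x. The eccentric (bronze-coloured disc 44 mm across, 14 mm wide, 35 mm along the bench's -y, centre 4.5 mm off the axis: the plunger swings 9 mm over a turn) is clamped on the shaft at an angle nobody has noted; the paint mark does not tell it
- plunger (a joint): how far the gauge's sprung plunger is pressed in, m: 0 out, 0.025 the end of its travel. Light: 0.6 N at the start, 0.9 N at the end. The dial face shows the same: red needle, clockwise, one mark (12 degrees) per mm, long marks every 5 mm
- plunger_tip (a point): the end of the plunger's ball tip (8 mm ball), which touches the eccentric on the side towards the gauge, at the height of the shaft axis. Its x in the bench's frame lies at about -17.3 mm when the eccentric's low point is at the plunger and -26.3 mm when the high point is there
- slide (a joint): travel of the gauge slide, m: 0 fully back, 0.055 fully forward (towards the shaft, bench +x). Stiff: needs about 5 N and stays where it is left
- slide_knob: black upright knob on the gauge slide, 22 mm across, 26 mm high, on a thin stem; origin at its centre, 88.5 mm above the counter. The slide's arm below reaches 44 mm above the counter. The gauge's edge is 40 mm from the knob's side, in the bench's +y direction. Pinch it from above and push the slide with it
- gauge: dial gauge lying face up on the slide, 57 mm across, 83 to 110 mm above the counter; origin at its centre, at the height of the shaft axis. Its stem and plunger point to the bench's +x
- conrod: loose aluminium connecting rod lying by the bench in front of the wheel, 12 mm high, 135 mm long; leave alone
- driver: loose screwdriver, orange handle, lying behind the bench; leave alone
- dish: loose steel dish, 120 mm across, 30 mm high; leave alone
- oil: loose white oil bottle, 40 mm across, 110 mm high; leave alone
- tape: loose roll of blue tape, 80 mm across; leave alone
- pliers: loose pliers with blue handles; leave alone
- carton: loose cardboard carton with an orange band, 55 mm high; leave alone

How it is judged:
On the way:
1. the gauge is slid up until its plunger is pressed in about half-way (8 to 16 mm of 25) (value of joint plunger between 0.008 and 0.016 m), for 0.2 s.
At the end, for the whole second after the job is handed in: the eccentric stands at its high point against the plunger (plunger within about 0.15 mm of its peak, that is within about 13 degrees of turn), the plunger still pressed in by more than 3 mm, the shaft at rest (x of plunger_tip in the frame of bench below -0.02612 m and value of joint plunger above 0.003 m and velocity of joint shaft between -0.05 and 0.05 rad/s); the robot touches nothing.
It fails at once if the plunger is driven to the end of its travel (over 24.5 mm) (value of joint plunger above 0.0245 m).
It fails at once if the gauge itself is pushed (over 3 N) (contact force between any of the fingers, the arm and gauge above 3 N).
It fails at once if the wheel is squeezed or forced (over 50 N, summed over the fingers) (contact force between any of the fingers, the arm and wheel above 50 N).
It fails at once if another thing on the counter is moved by more than 20 mm (distance of any of conrod, driver, dish, oil, tape, pliers, carton from where it was at the start of the episode above 0.02 m).
It also fails if it takes over 58 s, if anything falls off the work surface, if the arm or the gripper's body presses on something with over 40 N, if the wrist force passes 120 N, or if a joint passes its speed limit or range.

### The arm

A 6-joint arm with a two-finger parallel gripper is mounted at the origin on the work surface. World frame = base frame: x ahead of the robot, y to its left, z up, the work surface at z = 0. Lengths are in m, angles in rad, forces in N, time in s.
With the tool pointing down it reaches from about 0.35 to 1 m from the base axis. Payload 7.1 kg.
Tool frame: the origin (TCP) lies between the finger pads; the fingertips stand 22 mm ahead of it and the grasp point (between the pads) lies 3 mm ahead of it; x points along the fingers, y is the direction in which the jaws open and shut, and the axes are right-handed (so a half turn about x gives the same grasp; the last joint's range is limited). The gripper opens to 85 mm and grips with 20 to 120 N. Pads are 22 mm wide; open, the fingers measure 114 mm over their backs; the gripper's body (76 mm by 85 mm) begins 54 mm behind the grasp point. The pads swing forward as they close: fully open they stand 13 mm farther back than shut.
Start: joints at [1.193, 0.423, 1.63, -0, 1.089, -0.019], TCP at [0.219, 0.585, 0.253] pointing down, gripper open.
Joint ranges: [-3, 3], [-0.9, 2.11], [0.09, 2.58], [-1.31, 4.45], [0.11, 2.69], [-2.54, 2.54]. Speed limits (rad/s): [2.39, 2.39, 3.01, 3.14, 3.14, 3.14].

### API

Orientations are given as a rotation vector (axis times angle).
In Python, from rig import manip gives the robot as it stands. The module is installed in compiled form; this text tells all that it offers. Calls block until the motion is done:
- manip.move_to(position, orientation): joint-space move of the TCP to a pose.
- manip.servo_line(position, orientation=None, rate=0.15): straight line of the TCP; orientation=None keeps the orientation; rate is the mean speed in m/s.
- manip.set_joints(angles): joint-space move.
- manip.command_gripper(opening, f_grip=None): finger opening in m; f_grip is the grip in N (None keeps the last); returns when the fingers have stopped.
- manip.hold(seconds).
- manip.solve_ik(position, orientation): joint angles nearest the present ones, or None.
- manip.camera(name): name is "scene" or "top"; returns a dict with "image" (384x512x3 uint8, red, green, blue), "fx", "fy", "cx", "cy" (pixels), "cam_to_world" (4x4, takes a point from camera to world coordinates). Camera axes: x right, y down, z forward; pixel columns grow to the right and rows downward; lengths in m; the calibration is good to about 2 mm. A picture is of the moment at which its call begins. There is no depth.
A pose or a line that the arm cannot do raises manip.IKError and nothing moves.
- manip.sign_off(): hands the job in, once; it reports no verdict.
Readings, each from a call of its own:
- manip.get_time(): time.
- manip.get_joint_positions(): joint angles.
- manip.get_joint_vel(): joint speeds.
- manip.get_tau(): joint torques, N m.
- manip.get_position(): TCP position.
- manip.get_ee_rot(): TCP orientation.
- manip.get_contact_force(): force on the tool from outside, world axes, zero at the start.
- manip.get_torque(): the same for the moment, N m.
- manip.get_width(): finger opening in m.
Only numpy, scipy, OpenCV 4.12 (cv2) and the standard library are available. Lean on these libraries where they do the work, as an engineer would, in place of code of your own. Each camera call takes 0.05 s, during which the arm holds its last target. There are 200 camera calls.

## Working session

There is one attempt and no reset: what is moved stays moved. The work goes in short steps, each a Python script; the robot and the scene stay as the last script left them, time stands still between calls to the robot, and variables do not carry over. Pictures are saved under pics/ and viewed, about 8 in all and at most 12, crops included, and the job is handed in when it is done.

```bash
mkdir -p pics
python3 - <<'E'
from rig import manip
import cv2,numpy as np
for n in("scene","top"):
    c=manip.camera(n); cv2.imwrite(f"pics/{n}0.png",c["image"][:,:,::-1])
    np.savez(f"{n}.npz",**{k:c[k] for k in c})
    print(n,c["fx"],c["fy"],c["cx"],c["cy"],np.round(c["cam_to_world"],4).tolist())
print(manip.get_time(),manip.get_ee_rot())
E
```

```text
scene 458.1088164423938 458.1088164423938 263.06229109500316 186.80168082332392 [[-0.8689, 0.2888, -0.4021, 1.0584], [0.4949, 0.524, -0.6932, 0.8863], [0.0105, -0.8013, -0.5982, 0.8655], [0.0, 0.0, 0.0, 1.0]]
top 452.2290151871915 452.2290151871915 251.25156529033254 186.7990223760945 [[-0.0048, -0.997, 0.0771, 0.435], [-0.9998, 0.0034, -0.0176, 0.0303], [0.0173, -0.0771, -0.9969, 1.5302], [0.0, 0.0, 0.0, 1.0]]
0.1 [ 0.28048083  1.55267835 -0.2826675 ]
```

View pics/scene0.png

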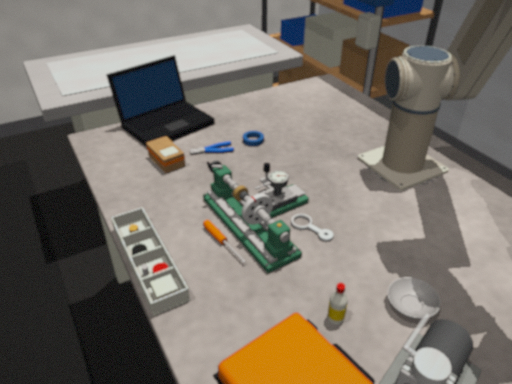

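View pics/top0.png

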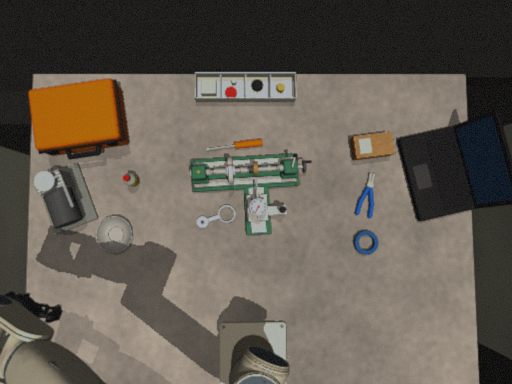

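Top view: the bench runs from column 190 to 300 at about row 170. The wheel is near (231,172), the gauge near (258,208), and the knob near (282,210). I'll zoom in on this area.

Run:
```python
import cv2
t=cv2.imread("pics/top0.png")[140:245,180:320]; cv2.imwrite("pics/topc.png",cv2.resize(t,None,fx=5.6,fy=5.6,interpolation=cv2.INTER_CUBIC))
s=cv2.imread("pics/scene0.png")[150:280,190:350]; cv2.imwrite("pics/scenec.png",cv2.resize(s,None,fx=4.5,fy=4.5,interpolation=cv2.INTER_CUBIC))
```

```text
(no output)
```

View pics/topc.png

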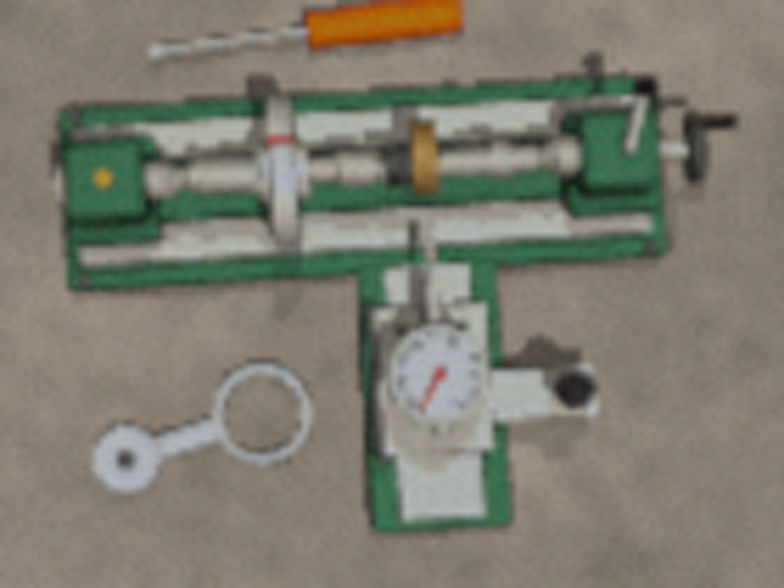

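View pics/scenec.png

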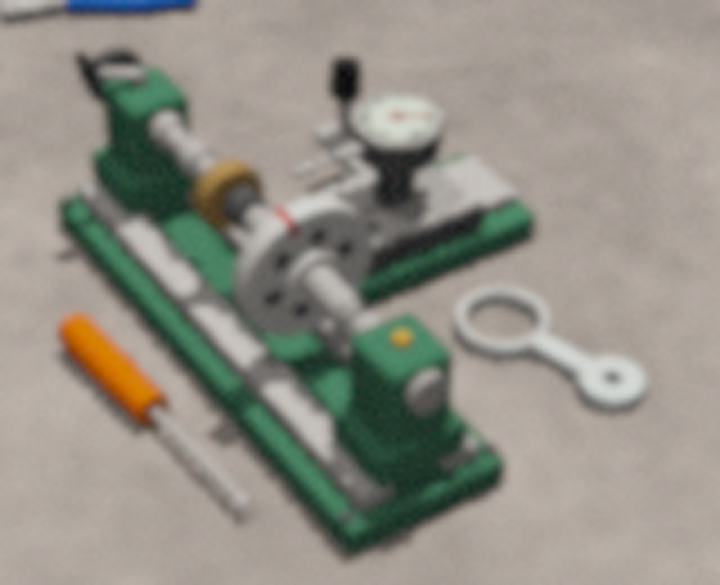

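The topc crop shows the wheel from (270..298, 97..245), the eccentric at (425,158) and the knob top at (575,390). The dial centre is (438,374), with its needle pointing to the lower left. The base edges run from (70,288) to (665,255). Next I'll turn these pixels into positions.

```bash
cat > h.py <<'E'
import numpy as np, cv2
from rig import manip
from scipy.spatial.transform import Rotation as R
def ray(c,u,v,z):
    M=c["cam_to_world"]; d=M[:3,:3]@[(u-c["cx"])/c["fx"],(v-c["cy"])/c["fy"],1]
    return M[:3,3]+d*(z-M[2,3])/d[2]
def proj(c,p):
    M=np.linalg.inv(c["cam_to_world"]); q=M[:3,:3]@p+M[:3,3]
    return c["fx"]*q[0]/q[2]+c["cx"], c["fy"]*q[1]/q[2]+c["cy"]
E
python3 - <<'E'
from h import *
c=dict(np.load("top.npz")); s=dict(np.load("scene.npz"))
f=lambda a,b,z:ray(c,180+(a+.5)/5.6-.5,140+(b+.5)/5.6-.5,z)
g=lambda a,b,z:ray(s,190+(a+.5)/4.5-.5,150+(b+.5)/4.5-.5,z)
for n,a,b,z in [("nearL",70,288,.02),("nearR",665,255,.02),("farL",60,108,.02),("farR",655,80,.02),("wheel",283,171,.1),("whtop",284,97,.095),("whbot",286,245,.095),("mark",281,140,.139),("ecc",425,158,.1),("knobtop",575,388,.1015),("dial",438,374,.11),("headbolt",103,179,.114)]:
    print(n,np.round(f(a,b,z),4))
for n,a,b,z in [("knobtop",346,63,.1015),("dial",399,122,.11),("mark",287,217,.139),("headbolt",402,337,.114)]:
    print("s",n,np.round(g(a,b,z),4))
E
```

```text
nearL [0.5383 0.2013 0.02  ]
nearR [ 0.5568 -0.1545  0.02  ]
farL [0.6465 0.2078 0.02  ]
farR [ 0.6627 -0.1499  0.02  ]
wheel [0.599  0.0719 0.1   ]
whtop [0.642  0.0714 0.095 ]
whbot [0.5572 0.0704 0.095 ]
mark [0.6117 0.0719 0.139 ]
ecc [ 0.6062 -0.0088  0.1   ]
knobtop [ 0.4751 -0.0927  0.1015]
dial [ 0.4831 -0.0151  0.11  ]
headbolt [0.5931 0.1725 0.114 ]
s knobtop [ 0.4785 -0.0947  0.1015]
s dial [ 0.489  -0.0098  0.11  ]
s mark [0.6153 0.0736 0.139 ]
s headbolt [0.596  0.1698 0.114 ]
```

```bash
cat >> h.py <<'E'
psi=.049; bx=np.array([np.cos(psi),np.sin(psi),0]); by=np.array([-np.sin(psi),np.cos(psi),0]); ez=np.array([0,0,1.])
KN=np.array([.4768,-.0937,.0885]); WC=np.array([.5990,.0712,.095])
def rot(X,Y): return R.from_matrix(np.c_[X,Y,np.cross(X,Y)]).as_rotvec()
def knob(dx=0,dz=.003,s=1): return KN+bx*dx+ez*dz, rot(-ez,s*bx)
def wheel(a,r=.041,s=1,dy=0):   # a: tilt of grip from top towards bench +x; r: TCP radius
    o=bx*np.sin(a)+ez*np.cos(a); return WC+o*r+by*dy, rot(-o,s*by)
def snap(tag,cams=("scene","top")):
    for n in cams:
        c=manip.camera(n); cv2.imwrite(f"pics/{n}_{tag}.png",c["image"][:,:,::-1])
E
python3 - <<'E'
from h import *
for s in(1,-1):
    q=manip.solve_ik(*knob(0,.15,s)); print(s,None if q is None else np.round(q,2))
    for a in range(-90,91,15):
        q=manip.solve_ik(*wheel(np.radians(a),.041,s)); print(s,a,None if q is None else np.round(q,2))
E
```

```text
1 [-0.22  0.24  1.94 -0.    0.96 -0.27]
1 -90 [0.15 1.18 2.3  3.25 1.91 1.61]
1 -75 [0.15 0.95 2.37 3.24 1.48 1.59]
1 -60 [0.14 0.69 2.36 3.24 0.96 1.56]
1 -45 [0.13 0.52 2.26 3.28 0.42 1.5 ]
1 -30 None
1 -15 [ 0.11  0.47  1.94 -0.03  0.47 -1.49]
1 0 [ 0.1   0.54  1.75 -0.    0.85 -1.52]
1 15 [ 0.09  0.66  1.56  0.01  1.19 -1.53]
1 30 [ 0.09  0.8   1.36  0.02  1.5  -1.54]
1 45 [ 0.09  0.95  1.18  0.03  1.8  -1.54]
1 60 [ 0.08  1.1   1.    0.03  2.08 -1.54]
1 75 [ 0.08  1.25  0.86  0.04  2.34 -1.53]
1 90 [ 0.08  1.38  0.75  0.06  2.58 -1.52]
-1 None
-1 -90 [ 0.15  1.18  2.3   3.25  1.91 -1.53]
-1 -75 [ 0.15  0.95  2.37  3.24  1.48 -1.55]
-1 -60 [ 0.14  0.69  2.36  3.24  0.96 -1.58]
-1 -45 [ 0.13  0.52  2.26  3.28  0.42 -1.64]
-1 -30 None
-1 -15 [ 0.11  0.47  1.94 -0.03  0.47  1.66]
-1 0 [0.1  0.54 1.75 0.   0.85 1.62]
-1 15 [0.09 0.66 1.56 0.01 1.19 1.61]
-1 30 [0.09 0.8  1.36 0.02 1.5  1.6 ]
-1 45 [0.09 0.95 1.18 0.03 1.8  1.6 ]
-1 60 [0.08 1.1  1.   0.03 2.08 1.6 ]
-1 75 [0.08 1.25 0.86 0.04 2.34 1.61]
-1 90 [0.08 1.38 0.75 0.06 2.58 1.62]
```

Run:
```python
from h import *
manip.command_gripper(.05,20)
manip.move_to(*knob(0,.12)); manip.servo_line(knob()[0],rate=.12)
f0=np.array(manip.get_contact_force())
manip.command_gripper(0.0,20); p0=manip.get_position()
print(manip.get_width(),p0,np.round(manip.get_contact_force()-f0,2))
ims=[]
def shot():
    t=cv2.resize(manip.camera("top")["image"][150:235,215:315,::-1],None,fx=2.6,fy=2.6,interpolation=cv2.INTER_CUBIC)
    s=cv2.resize(manip.camera("scene")["image"][140:220,220:320,::-1],None,fx=2.6,fy=2.6,interpolation=cv2.INTER_CUBIC)
    ims.append(np.vstack([t,s]))
shot()
for d in(.012,.024):
    manip.servo_line(knob(d)[0],rate=.04)
    print(d,np.round(manip.get_contact_force()-f0,2),manip.get_position()); shot()
cv2.imwrite("pics/m1.png",np.hstack(ims)); print(manip.get_time())
```

```text
0.021183998342761762 [ 0.47712791 -0.09380371  0.09215894] [-1.31  0.36  6.16]
0.012 [-3.16  1.22  7.74] [ 0.4889531  -0.09315227  0.09214569]
0.024 [-2.53  2.13  7.71] [ 0.5008943  -0.09245963  0.09214344]
5.8
```

View pics/m1.png

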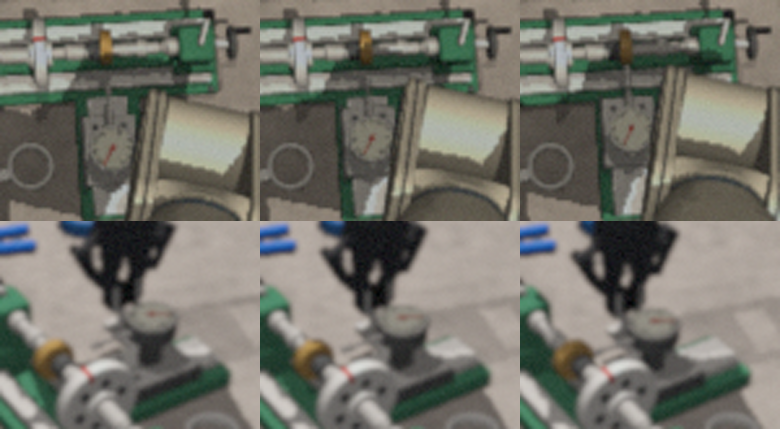

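The dial is visible from the top, with the needle still at its rest position around 7 o'clock. The plunger isn't touching the eccentric yet. I'll write a needle reader and keep pushing.

```bash
cat >> h.py <<'E'
def needle(im,dx):  # im RGB top image; dx slide travel since start -> plunger mm (zero-ref added by caller), strength
    c=dict(np.load("top.npz"))
    u,v=proj(c,np.array([.4831,-.0151,.11])+bx*dx)
    k=10; U,V=int(round(u)),int(round(v)); w=im[V-k:V+k+1,U-k:U+k+1].astype(float)
    r=w[...,0]-np.maximum(w[...,1],w[...,2]); r=np.clip(r-.3*np.sort(r.ravel())[-4:].mean(),0,None)
    yy,xx=np.mgrid[-k:k+1,-k:k+1]; yy=yy+V-v; xx=xx+U-u; r[np.hypot(xx,yy)>8]=0
    mx,my=(r*xx).sum()/r.sum(),(r*yy).sum()/r.sum()
    C=np.cov(np.c_[xx.ravel(),yy.ravel()].T,aweights=r.ravel()+1e-9); e=np.linalg.eigh(C)[1][:,1]
    if e@[mx,my]<0: e=-e
    ang=lambda a,b:np.degrees(np.arctan2(a,-b))%360   # clockwise from up
    a=ang(*e); return np.round([a,ang(mx,my),((a-200)%360)/12,r.sum(),mx,my],2)
E
python3 - <<'E'
from h import *
print(needle(cv2.imread("pics/top0.png")[:,:,::-1],0), needle(manip.camera("top")["image"],.024))
d=.024
while d<.05:
    d+=.003
    manip.servo_line(knob(d)[0],rate=.04)
    n=needle(manip.camera("top")["image"],d); print(round(d,4),n,np.round(manip.get_contact_force(),1))
    if 85<(n[0]-205)%360<300: break
im=manip.camera("top")["image"][150:235,215:315,::-1]
cv2.imwrite("pics/m2.png",cv2.resize(im,None,fx=7,fy=7,interpolation=cv2.INTER_CUBIC)); print(manip.get_time())
E
```

```text
[206.96 203.32   0.58 298.6   -0.56   1.3 ] [204.24 202.24   0.35 186.62  -0.52   1.28]
0.027 [231.44 224.05   2.62 202.38  -1.16   1.2 ] [-3.8  0.8  8.8]
0.03 [270.21 257.2    5.85 240.5   -1.75   0.4 ] [-4.5  0.1  8.6]
0.033 [302.73 290.51   8.56 223.95  -1.62  -0.61] [-3.   0.3  9.5]
6.8
```

View pics/m2.png

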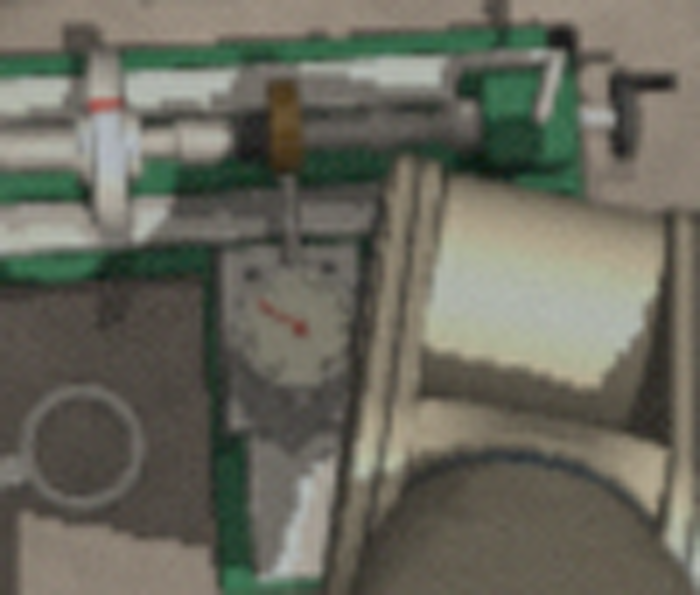

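Reading is about 8.0 mm, taking zero as roughly 207°. Pushing 4 mm more, then releasing and going to the wheel.

Run:
```python
from h import *
manip.servo_line(knob(.037)[0],rate=.04); manip.hold(.3)
print(needle(manip.camera("top")["image"],.037))
manip.command_gripper(.045); manip.hold(.2)
manip.servo_line(knob(.037,.10)[0],rate=.2)
print("released",needle(manip.camera("top")["image"],.037),manip.get_time())
manip.command_gripper(.04,20)
manip.move_to(*wheel(0,.14)); manip.servo_line(wheel(0,.045)[0],rate=.15); manip.hold(.2)
f0=np.array(manip.get_contact_force())
for w in(.024,.019,.017,.016,.015,.0145):
    manip.command_gripper(w,20); F=manip.get_contact_force()-f0
    print(w,round(manip.get_width(),4),"by",round(F@by,2),"bx",round(F@bx,2),"z",round(F[2],2))
    if abs(F@by)>4: break
n=manip.camera("top"); print(needle(n["image"],.037),manip.get_time())
a=cv2.resize(n["image"][130:250,180:320,::-1],None,fx=2.8,fy=2.8,interpolation=cv2.INTER_CUBIC)
b=cv2.resize(manip.camera("scene")["image"][100:220,200:340,::-1],None,fx=2.8,fy=2.8,interpolation=cv2.INTER_CUBIC)
cv2.imwrite("pics/m3.png",np.hstack([a,b]))
```

```text
[ 3.5091e+02  3.4835e+02  1.2580e+01  1.9140e+02 -1.8000e-01 -8.7000e-01]
released [ 3.4991e+02  3.4833e+02  1.2490e+01  1.9975e+02 -2.0000e-01 -9.7000e-01] 8.6417
0.024 0.0239 by -0.8 bx 0.05 z -0.03
0.019 0.0189 by -0.53 bx -0.69 z -1.06
0.017 0.0169 by -2.78 bx -0.61 z -0.14
0.016 0.0161 by -5.31 bx -0.23 z 0.32
[ 3.5400e+02  3.3664e+02  1.2830e+01  2.2850e+02 -1.3000e-01 -2.9000e-01] 12.025
```

View pics/m3.png

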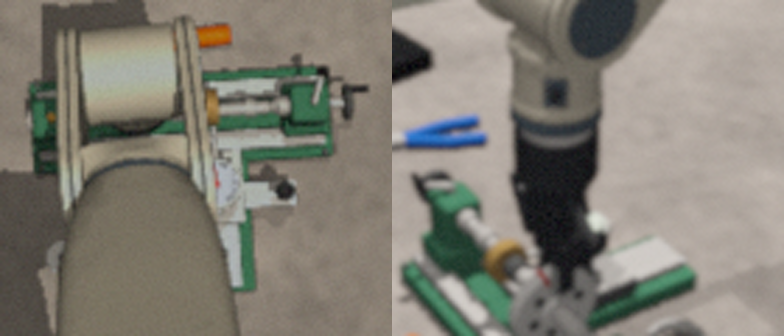

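The plunger reads about 12 mm and held after release. While I grip the wheel, the arm half covers the dial, so I'll read it after retreating between strokes. The grip is about 1.3 mm off along +y. I'll correct that and make the first stroke.

```bash
cat >> h.py <<'E'
WC=WC-.0013*by; r0=.045
from pathlib import Path
def grip(f0):
    for w in(.0165,.015,.014,.0135):
        manip.command_gripper(w,20); F=manip.get_contact_force()-f0
        print(w,round(manip.get_width(),4),"by",round(F@by,2),"bx",round(F@bx,2),"z",round(F[2],2))
def stroke(a0,a1,deg=6):
    n=max(1,int(np.ceil(abs(a1-a0)/deg)))
    for a in np.linspace(a0,a1,n+1)[1:]:
        p,o=wheel(np.radians(a),r0); manip.servo_line(p,o,rate=.06)
def away(a):   # release, back out, swing aside
    manip.command_gripper(.04); p,o=wheel(np.radians(a),.12); manip.servo_line(p,o,rate=.25)
def look(side=.25):
    q=np.array(manip.get_joint_positions()); q[0]+=side; manip.set_joints(q); manip.hold(.1)
    r=[needle(manip.camera("top")["image"],.037) for _ in range(3)]
    print("needle",np.mean(r,0).round(1), "mm",round(((np.mean([x[0] for x in r])-206.5)%360)/12,2),"t",manip.get_time())
E
python3 - <<'E'
from h import *
manip.command_gripper(.022,20); manip.servo_line(wheel(0,r0)[0],rate=.02); manip.hold(.2)
f0=np.array(manip.get_contact_force()); grip(f0); t=manip.get_time()
stroke(0,42); print("stroke t",manip.get_time()-t,np.round(manip.get_contact_force()-f0,1))
away(42); look()
c=manip.camera("top")["image"][140:245,180:320,::-1]; cv2.imwrite("pics/m4.png",cv2.resize(c,None,fx=4,fy=4,interpolation=cv2.INTER_CUBIC))
E
```

```text
0.0165 0.0165 by -0.87 bx -0.7 z 0.56
0.015 0.0152 by -0.68 bx -0.44 z 0.67
0.014 0.0139 by -4.66 bx -0.33 z -0.08
0.0135 0.0138 by -5.58 bx 0.01 z 0.17
stroke t 1.8082999999999991 [ 0.8 -4.7  3. ]
needle [ 3.394e+02  3.321e+02  1.160e+01  2.271e+02 -3.000e-01 -7.000e-01] mm 11.07 t 17.2417
```

View pics/m4.png

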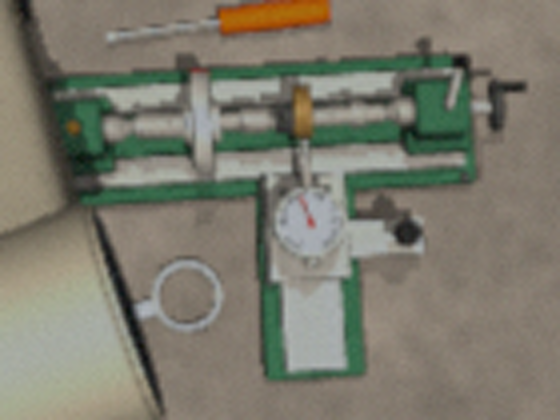

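The wheel turned: the mark moved about 42° and the dial fell from 12.0 to about 11.1 mm. The eccentric also sits towards +x in the picture, so its low point is now at the plunger. It needs about 176° more, which I'll do in two strokes, reading after each.

```bash
sed -i 's/WC=WC-.0013\*by/WC=WC-.0017*by/' h.py
python3 - <<'E'
from h import *
for k in range(2):
    p,o=wheel(np.radians(-15),.12); manip.move_to(p,o)
    manip.servo_line(wheel(np.radians(-15),r0)[0],rate=.2); manip.hold(.1)
    f0=np.array(manip.get_contact_force()); grip(f0)
    stroke(-15,65,8); print(np.round(manip.get_contact_force()-f0,1))
    away(65); look()
snap("s2",("top",))
E
```

```text
0.0165 0.0167 by -0.97 bx -0.41 z 0.19
0.015 0.0153 by 0.41 bx -1.16 z -0.03
0.014 0.014 by -1.74 bx -1.98 z 2.52
0.0135 0.0137 by -2.79 bx -2.91 z 2.8
[-4.6 -0.7 -3.9]
needle [ 17.4  26.6  14.8 259.7   0.6  -1.2] mm 14.24 t 24.875
0.0165 0.0168 by -0.75 bx -0.57 z -0.14
0.015 0.0147 by -0.24 bx -0.09 z 0.45
0.014 0.0142 by -2.29 bx -1.69 z 2.66
0.0135 0.0135 by -3.38 bx -2.94 z 3.92
[-3.9 -1.2 -3.4]
needle [7.850e+01 1.010e+02 1.990e+01 2.334e+02 1.000e+00 2.000e-01] mm 19.33 t 32.825
```

Run:
```python
from h import *
from scipy.optimize import least_squares
th=np.radians([0,42,122,202]); y=np.array([12.0,11.07,14.24,19.33])
m=lambda x,t:x[0]+4.5*np.cos(t-x[1])+np.sqrt(676-(4.5*np.sin(t-x[1]))**2)-26
for g in(2,4):
    s=least_squares(lambda x:m(x,th)-y,[15,g]); print(s.x[0],np.degrees(s.x[1]),s.fun)
im=cv2.imread("pics/top_s2.png"); im=im[145:235,200:310]
cv2.imwrite("pics/m5.png",cv2.resize(im,None,fx=7,fy=6.6,interpolation=cv2.INTER_CUBIC))
```

```text
15.43746322277894 223.8834795149964 [ 0.0062806  -0.13052626 -0.10480929  0.22905495]
15.437463448209577 223.88349497200704 [ 0.00628156 -0.130526   -0.10481021  0.22905465]
```

View pics/m5.png

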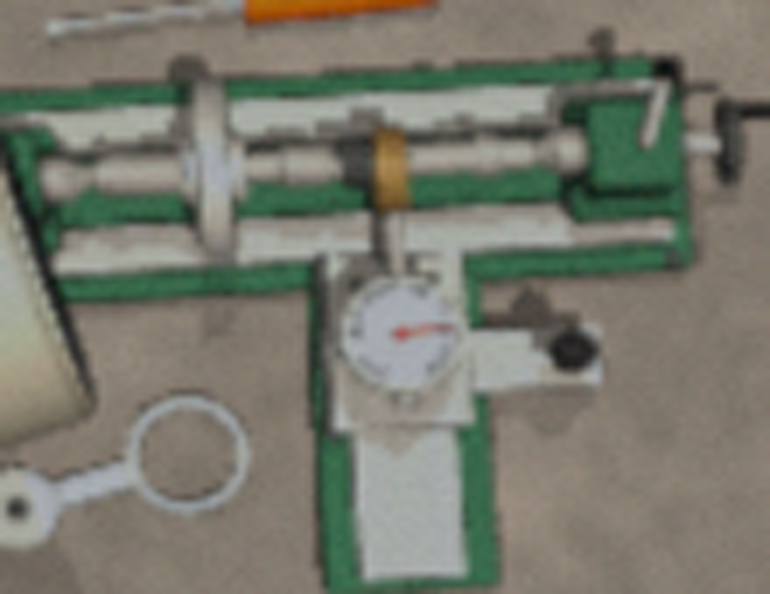

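The fit puts the high point at about 224°, and the shaft is now at about 202°. I'll go to 262° on the falling side to bracket the peak, refit and come back.

```bash
cat >> h.py <<'E'
def grip(f0):
    for w in(.0155,.0135): manip.command_gripper(w,20)
    F=manip.get_contact_force()-f0; print(round(manip.get_width(),4),"by",round(F@by,2),"bx",round(F@bx,2),"z",round(F[2],2))
E
python3 - <<'E'
from h import *
p,o=wheel(0,.10); manip.move_to(p,o)
manip.servo_line(wheel(0,r0)[0],rate=.2); manip.hold(.1)
f0=np.array(manip.get_contact_force()); grip(f0)
stroke(0,60,10); away(60); look()
snap("s3",("top",))
from scipy.optimize import least_squares
m=lambda x,t:x[0]+4.5*np.cos(t-x[1])+np.sqrt(676-(4.5*np.sin(t-x[1]))**2)-26
n=((needle(cv2.imread("pics/top_s3.png")[:,:,::-1],.037)[0]-206.5)%360)/12
th=np.radians([0,42,122,202,262]); y=np.array([12.0,11.07,14.24,19.33,n])
s=least_squares(lambda x:m(x,th)-y,[15,4]); print(n,s.x[0],np.degrees(s.x[1]),s.fun)
E
```

```text
0.014 by -0.85 bx -0.44 z 5.19
needle [ 77.8  91.8  19.8 247.2   1.4   0. ] mm 19.28 t 39.0167
19.2475 15.522392744577456 225.84258211504513 [ 0.18633216 -0.03923996 -0.16401598  0.24465149 -0.22772772]
```

The readings at 202° and 262° are almost equal (19.33 and 19.28 mm). By symmetry the peak is at about 232°, against 226° from the fit. I'll turn back 32° to 230°.

Run:
```python
from h import *
p,o=wheel(np.radians(60),.10); manip.move_to(p,o)
manip.servo_line(wheel(np.radians(60),r0)[0],rate=.2); manip.hold(.1)
f0=np.array(manip.get_contact_force()); grip(f0)
stroke(60,28,8); away(28); look()
snap("s4",("top","scene"))
a=cv2.imread("pics/top_s4.png")[145:235,200:310]; b=cv2.imread("pics/scene_s4.png")[140:230,210:320]
cv2.imwrite("pics/m6.png",np.hstack([cv2.resize(i,None,fx=3.6,fy=3.6,interpolation=cv2.INTER_CUBIC) for i in(a,b)]))
```

```text
0.0135 by 1.08 bx 1.86 z 1.3
needle [ 89.6 105.5  20.8 241.5   1.4   0.4] mm 20.26 t 43.8333
```

View pics/m6.png

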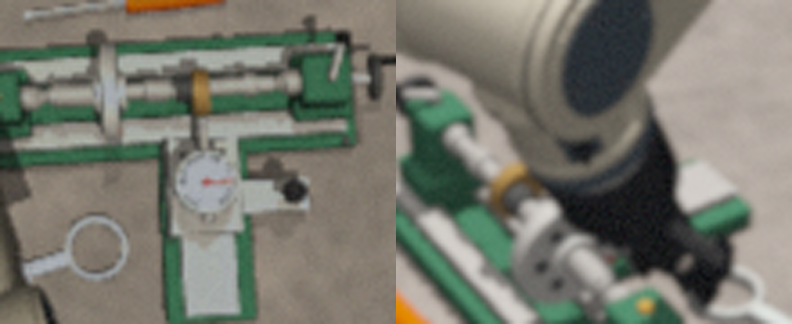

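The plunger now reads 20.3 mm, the highest of all readings. That is about 0.9 mm above both bracketing readings, which fits the peak. The arm is clear and the conrod and driver haven't moved, so I'm handing in.

```bash
python3 -c "
from h import *
manip.hold(.2); print(manip.get_contact_force(),manip.get_time()); manip.sign_off()"
```

```text
[ 0.51455777 -0.3807881   0.16964775] 44.1333
the job is handed in; nothing more can be done
```

I set the gauge and turned the eccentric to what I measured as its high point, then handed the job in at 44.1 s; no verdict is reported.

- **Gauge:** I slid it up by its knob until the plunger read about 12 mm, and it held there after release.
- **Finding the peak:** I turned the wheel in light strokes and read the dial after each:

| Shaft turned from start | Plunger reading |
|---|---|
| 0° | 12.0 mm |
| 42° | 11.1 mm |
| 122° | 14.2 mm |
| 202° | 19.3 mm |
| 262° | 19.3 mm |

- **Final position:** I brought the shaft back to 230°, between the last two readings.
- **Last checks:** The plunger read 20.3 mm, the highest of all and well short of the 24.5 mm limit. The gripper was off everything, with about 0.6 N on the tool. The bench, conrod and driver in the last picture hadn't moved; I didn't re-check the other loose things.
- **Disagreement:** The curve fit put the peak at 226°, while the two equal readings put it at 232°. I chose 230°, and both are within the 13° allowed. Needle readings are only good to about 0.2 mm, so this rests on the bracketing more than on the last reading.

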